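# Hang the reading mask and raise it three clicks

## Robot

A 6-joint arm with a two-finger parallel gripper is mounted at the origin on the work surface; the furniture and walls round the work are solid. World frame = base frame: x ahead of the robot, y to its left, z up, the work surface at z = 0. Lengths are in m, angles in rad, forces in N, time in s.
With the tool pointing down it reaches from about 0.3 to 0.775 m from the base axis. Payload 14.6 kg.
Tool frame: the origin (TCP) lies at the very end of the fingers, on their centre line; the grasp point (between the pads) lies 19 mm behind it; z points along the fingers, x is the direction in which the jaws open and shut, and the axes are right-handed (so a half turn about z gives the same grasp; the last joint's range is limited). The gripper opens to 94 mm and grips with 3 to 60 N. Pads are 16 mm wide; open, the fingers measure 119 mm over their backs; the gripper's body (75 mm by 177 mm) begins 78 mm behind the grasp point.
Start: joints at [-1.323, 0.3, 1.521, -0, 1.321, -0.067], TCP at [0.17, -0.523, 0.171] pointing down, gripper open.
Joint ranges: [-3.03, 3.03], [-0.79, 2.21], [0.23, 2.52], [-1.04, 4.18], [0, 3.07], [-2.55, 2.55]. Speed limits (rad/s): [2.22, 2.22, 2.57, 3.14, 3.14, 3.14].

## Interface

Orientations are given as [roll, pitch, yaw] about the fixed x, y, z axes, in that order (R = Rz(yaw) Ry(pitch) Rx(roll)).
In Python, from station import ctrl gives the robot as it stands.
- The arm moves only by the shell command python3 -m inch 'ROWS' [FORCE]. ROWS is JSON, one flat list of numbers, 7 for each row, row after row: the shift along the tool's x, y, z in cm, then the turn, a rotation vector about the tool's x, y, z in rad, then the opening, from 0 (shut) to 1 (fully open). In form: [tx, ty, tz, wx, wy, wz, claw, tx, ty, tz, wx, wy, wz, claw, ...]. A call has 1 to 20 rows; each row shifts and turns the commanded pose from where the row before left it, along the tool's axes as they then stand; what a row does not reach is not made up. A row lasts 1/8 s, in which the tool goes at most 62.5 mm and 10.7 degrees, less where a joint would pass 70% of its speed; a pose out of reach is approached as far as the arm can. A call is refused whole if a number of a shift passes 6.25 or a number of a turn 0.188, either way. A call with a gripper value outside its range is refused whole. The fingers move at their own pace and stop on an object; FORCE is the grip in N (left out, the last holds). Time passes only in rows, so rows that do not move let the fingers close. It gives the time, the measured TCP pose, the force and the opening at its end, in the units of the state.
- ctrl.get_obs(): the state, without advancing time (a new reading comes with each control period).
- ctrl.camera(name): name is "scene" or "top" or "wrist"; returns (picture, depth): 480x640x3 uint8, red, green, blue; 480x640 float32, m along the optical axis (not along the pixel's ray), 0 where there is no reading.
- ctrl.camera_params(name): a dict with "vertical_fov" (degrees; the focal length in pixels is half the picture's height over the tangent of half this angle, whatever the lens; pixels are square), "cx", "cy" (the principal point, pixels), "camera_from_world" (4x4, takes a point from world to camera coordinates); the wrist camera has in their place "mount" (4x4, takes a point from camera to tool coordinates, whose origin is the TCP and whose axes are the tool frame's). Camera axes: x right, y down, z forward; pixel columns grow to the right and rows downward; lengths in m; the calibration is good to about 2 mm. A picture is of the moment at which its call begins: read the wrist's pose just before it. camera_params takes no time and is no camera call.
- ctrl.hand_in(): hands the job in, once; it reports no verdict.
Trained networks look in the newest picture that a camera, given by its name, has taken for a name from the list of things; names that differ only in an ending like _2 or _b are one class to them, and where a whole thing is asked for, a point or a joint stands for the part that bears it (a point fixed in the world has none). Each returns a list of dicts, best first, with "score" (0 to 1); they miss things now and then, are a little off and sometimes report something else, mostly with a low value. They report only what shows in the picture. A call takes as long as a camera call. They do not tell look-alikes from the thing itself.
- ctrl.spot_in(camera, label): "bbox" ([centre column, centre row, width, height] in pixels, round what is visible of it).
- ctrl.place_of(camera, label): "centre" ([column, row] in pixels: a listed point, or the origin of a listed thing).
The state is a dict: "time_s": time; "qpos": joint angles; "joint_vel": joint speeds; "tau": joint torques, N m; "ee_pos": TCP position; "eef_rot": TCP orientation; "force": force on the tool from outside, world axes, zero at the start; "moment": the same for the moment, N m; "grip_width": finger opening in m.
Only numpy, scipy, OpenCV 4.12 (cv2) and the standard library are available. Lean on these libraries where they do the work, as an engineer would, in place of code of your own. Each camera call takes 0.05 s, during which the arm holds its last target. There are 200 camera calls.

## Task

Hang the orange reading mask over the horizontal steel bar of the viewing stand, one leg on each side of the bar, and let go of it. Then press the stand's red ratchet lever down by exactly three clicks from where it stands (it cannot be wound back, so do not go past the third) and finish with the fingers still holding the lever pressed down there, carrying its return spring; do not let go at the end. Leave the other things on the bench where they are.

Things in the scene. Friction and masses are not known exactly. Their poses are not given: they have to be found in the camera images.
- mask: Loose orange plastic saddle, 90 g: two parallel legs (plates 80 mm wide along y, 5 mm thick, 60 mm deep, with windows), 28 mm apart along x, joined by a flat 6 mm web on top, with a black grip tab on it. Stands on its legs, 95 mm high in all; fore and aft alike. Origin under its centre at the legs' lower edge, z up, y along its width (along the bar when hung).
- mask_grip (a point): Where to grip the mask: inside the black tab on its top, 13 mm below the tab's top and 82 mm above the legs' lower edge. The tab is 12 mm thick (mask x), 46 mm long (mask y) and stands 29 mm above the web. Axes as the mask's.
- mask_seat (a point): Centre of the underside of the mask's web, which rests on the bar when hung; 60 mm above the legs' lower edge, 22 mm below mask_grip. Axes as the mask's.
- stand: Viewing stand, fixed to the bench: grey base plate 170 x 300 x 12 mm, square aluminium column 258 mm high at stand (0, 70) mm, bar to the right of it (-y), lever to the left (+y); a row of vials fixed on the base 62 mm behind the bar, 87 mm high. Origin on the bench under the line of the bar; x away from the robot, y to the left along the bar, z up.
- bar_mid (a point): Middle of the free bar, on its axis. Round steel bar, 12 mm in diameter, along this frame's y, free for 84 mm to both sides (+y: black carriage on the column; -y: black end collar, 20 mm in diameter). 195 mm above the bench with the lever fully up, and 5 mm higher with each click. Axes as the stand's.
- lever_grip (a point): Middle of the lever's red round cross handle, on its axis: 18 mm in diameter, 60 mm long along stand y. It is 115 mm from lever_pivot on the robot's side, starts 45 degrees above level or up to two clicks lower, and swings down about the pivot. A click is 0.20 rad, 23 mm along the arc.
- lever_pivot (a point): Pivot axis (along stand y) of the lever, at the middle of the handle's length, 130 mm above the bench.
- bar: The bar with its black carriage; it only slides up, as the lever is pressed. Origin on the bar's axis above the stand's origin.
- lever: The ratchet lever with its toothed wheel, origin on the pivot axis. At the handle it needs about 3 N, climbing to 8 to 12 N just before each click (at 0.16 to 0.18 rad) and then collapsing to almost nothing as the pawl falls in. The pawl keeps each click; a return spring (about 2.5 N at the handle) pushes the lever back up against it. At least six clicks in all.
- timer: White bench timer, 62 x 66 x 19 mm, bystander. Origin under its centre.
- caps_box: Small smoked clear box, 72 x 102 x 49 mm, bystander. Origin under its centre.
- marker: White marker pen with black cap, 135 mm long, bystander. Origin under its centre.
Things that resemble listed ones, but are neither listed nor needed, are in the scene too. What is meant by the mask is not green, and is the smaller of those in its own colour.

How it is judged:
By the outcome, as a careful person would: the job done as asked, in the order asked, and still so for the second after the job is handed in, while the arm keeps its last pose, push and grip.
It also fails if it takes over 70 s, if anything falls off the work surface, if the arm or the gripper's body presses on something with over 40 N, if the wrist force passes 120 N, or if a joint passes its speed limit or range.

## Working session

There is one attempt and no reset: what is moved stays moved. The work goes in short steps, Python scripts to look and compute and a shell command to move; the robot and the scene stay as the last step left them, time stands still between calls to the robot, and variables do not carry over. Pictures are saved under pics/ and viewed, about 8 in all and at most 12, crops included, and the job is handed in when it is done.

```bash
mkdir -p pics; ls
cat > h.py <<'E'
import numpy as np, cv2
from station import ctrl
from scipy.spatial.transform import Rotation as R
def tool():
    o=ctrl.get_obs(); T=np.eye(4); T[:3,:3]=R.from_euler('xyz',o['eef_rot']).as_matrix(); T[:3,3]=o['ee_pos']; return T
def cam(name):
    T=tool(); p=ctrl.camera_params(name); im,d=ctrl.camera(name)
    W=T@np.array(p['mount']) if name=='wrist' else np.linalg.inv(np.array(p['camera_from_world']))
    f=240/np.tan(np.radians(p['vertical_fov'])/2)
    return im,d,W,f,p['cx'],p['cy']
def ray(c,u,v):
    im,d,W,f,cx,cy=c; return W[:3,3],W[:3,:3]@np.array([(u-cx)/f,(v-cy)/f,1])
def pt(c,u,v,z=None):
    o,r=ray(c,u,v)
    if z is not None: return o+r*(z-o[2])/r[2]
    return o+r*c[1][int(round(v)),int(round(u))]
def cloud(c):
    im,d,W,f,cx,cy=c; v,u=np.mgrid[0:480,0:640]
    P=np.stack([(u-cx)/f*d,(v-cy)/f*d,d],-1)@W[:3,:3].T+W[:3,3]; P[d==0]=np.nan; return P
def save(im,n): cv2.imwrite('pics/'+n,im[:,:,::-1])
E
python3 - <<'E'
from h import *
np.set_printoptions(precision=3,suppress=True)
for n in ('scene','top'):
    c=cam(n); save(c[0],n+'1.png'); print(n,c[2][:3,3],c[3:])
    for l in ['mask','mask_grip','bar_mid','lever_grip','lever_pivot','stand','timer','caps_box','marker']:
        for r in ctrl.place_of(n,l)[:3]:
            u,v=r['centre']
            if r['score']>.2: print(l,round(r['score'],2),np.round([u,v]),pt(c,min(max(u,0),639),min(max(v,0),479)))
print(ctrl.get_obs())
E
```

```text
pics
scene [-0.314  0.613  1.216] (np.float64(520.1670435945483), 310.9073491310661, 240.2698104066728)
mask 0.84 [438. 274.] [ 0.177 -0.281  0.014]
mask 0.7 [278. 316.] [0.371 0.163 0.001]
mask_grip 0.71 [278. 286.] [0.367 0.156 0.135]
mask_grip 0.65 [442. 255.] [ 0.183 -0.288  0.089]
bar_mid 0.97 [252. 221.] [0.558 0.097 0.191]
lever_grip 0.57 [201. 274.] [0.48  0.307 0.201]
lever_pivot 0.69 [152. 299.] [0.613 0.409 0.048]
lever_pivot 0.55 [189. 268.] [ 0.685  0.26  -0.003]
stand 0.61 [245. 270.] [0.556 0.143 0.017]
timer 0.77 [193. 341.] [0.447 0.389 0.017]
caps_box 0.69 [156. 297.] [0.613 0.399 0.049]
top [ 0.275 -0.018  1.513] (np.float64(490.5614149023967), 320.6715454167775, 242.34727674742152)
mask 0.73 [420. 322.] [ 0.196 -0.281  0.092]
mask 0.65 [268. 265.] [0.367 0.146 0.134]
mask 0.56 [398. 246.] [ 0.419 -0.231  0.07 ]
mask_grip 0.89 [424. 324.] [ 0.19  -0.292  0.098]
mask_grip 0.72 [401. 242.] [ 0.427 -0.237  0.098]
mask_grip 0.7 [266. 265.] [0.368 0.151 0.132]
lever_grip 0.77 [204. 224.] [0.48  0.31  0.199]
lever_pivot 0.91 [214. 198.] [ 0.594  0.329 -0.004]
stand 0.58 [271. 209.] [0.549 0.149 0.016]
timer 0.61 [194. 243.] [0.45  0.386 0.018]
caps_box 0.74 [197. 185.] [0.626 0.37  0.046]
marker 0.55 [451. 237.] [ 0.447 -0.406  0.009]
{'time_s': 1.0, 'qpos': array([-1.323,  0.3  ,  1.521, -0.   ,  1.321, -0.067]), 'joint_vel': array([ 0.001, -0.001,  0.   , -0.001,  0.001, -0.002]), 'tau': array([  0.   , -53.166, -35.291,   0.071,   0.021,   0.   ]), 'ee_pos': array([ 0.17 , -0.523,  0.171]), 'eef_rot': array([ 3.142, -0.   , -1.256]), 'force': array([ 0.309, -0.106, -0.287]), 'moment': array([0.013, 0.087, 0.009]), 'grip_width': 0.0938769618999065}
```

View pics/scene1.png

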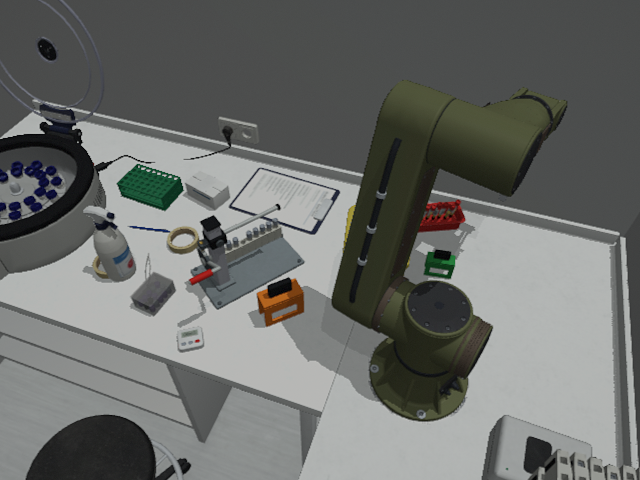

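View pics/top1.png

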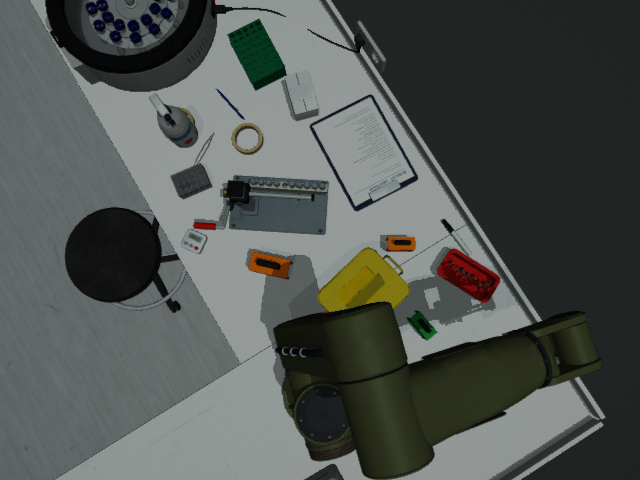

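The top picture shows the small orange mask at about (401,243), a larger orange one at (270,264) and a green one at (423,324). The bar runs from (250,195) to (315,198), and the red handle is at (204,225). Next I'll get precise poses from the depth clouds.

```bash
cat > m.py <<'E'
from h import *
np.set_printoptions(precision=4,suppress=True)
c=cam('top'); P=cloud(c); im=c[0].astype(int); hsv=cv2.cvtColor(c[0],cv2.COLOR_RGB2HSV)
def rect(m,n):
    q=P[m]; r=cv2.minAreaRect((q[:,:2]*1000).astype(np.float32)); print(n,len(q),r,'z',np.nanpercentile(q[:,2],[5,50,95])); return q
x,y,z=P[...,0],P[...,1],P[...,2]
near=np.hypot(x-.427,y+.237)<.08
rect(near&(z>.055)&(z<.08),'mask web'); q=rect(near&(z>.085),'mask tab'); print(np.nanmedian(q,0))
rect((x>.45)&(x<.72)&(y>-.05)&(y<.28)&(z>.006)&(z<.02),'base')
b=(x>.5)&(x<.68)&(y>-.05)&(y<.2)&(z>.15)&(z<.24)
q=rect(b&(x>.54),'bar etc'); 
for s in np.arange(-.02,.2,.02):
    k=q[(abs(q[:,1]-s)<.01)]; print(round(s,2),len(k),np.median(k,0) if len(k) else '')
red=(hsv[...,1]>150)&((hsv[...,0]<6)|(hsv[...,0]>174))&(abs(x-.48)<.06)&(abs(y-.31)<.06)&(z>.1)
q=rect(red,'lever'); print(np.nanmedian(q,0),q[:,:3].min(0),q.max(0))
E
python3 m.py
```

```text
mask web 273 ((426.7957458496094, -242.123291015625), (78.72100067138672, 36.94790267944336), 88.74993896484375) z [0.0615 0.0663 0.071 ]
mask tab 98 ((404.01934814453125, -218.21981811523438), (35.08378982543945, 100.27694702148438), 43.626731872558594) z [0.0885 0.0952 0.2424]
[ 0.4241 -0.2352  0.0952]
base 3407 ((585.6683349609375, 115.14402770996094), (329.1285095214844, 268.8846435546875), 89.82767486572266) z [0.0069 0.012  0.0176]
bar etc 389 ((558.5201416015625, 105.39402770996094), (188.7266387939453, 44.84113311767578), 86.20451354980469) z [0.1996 0.2059 0.2199]
-0.02 0 
0.0 0 
0.02 32 [0.5456 0.0202 0.2058]
0.04 32 [0.5463 0.0394 0.206 ]
0.06 31 [0.5476 0.061  0.2047]
0.08 32 [0.5491 0.0794 0.2042]
0.1 33 [0.5517 0.1013 0.2046]
0.12 34 [0.5527 0.1206 0.2043]
0.14 29 [0.5557 0.1396 0.2054]
0.16 37 [0.5569 0.1611 0.2039]
0.18 65 [0.5601 0.1873 0.207 ]
lever 122 ((475.95123291015625, 308.7550354003906), (58.58834457397461, 16.210264205932617), 84.79878234863281) z [0.1958 0.2009 0.2053]
[0.4759 0.3085 0.2009] [0.4657 0.2794 0.1925] [0.4835 0.3377 0.2082]
```

Bar top at z≈0.206 and handle axis at z≈0.193 agree: the lever already stands one click down. Stand yaw is about -0.08 and mask yaw about -0.02. I'll move above the mask.

```bash
python3 -m inch '[0,0,-0.5,0,0,-0.1766,1, 0,0,-0.5,0,0,-0.1766,1, 0,0,-0.5,0,0,-0.1766,1, 0,0,-0.5,0,0,-0.1766,1, 0,0,-0.5,0,0,-0.1766,1, 0,0,-0.5,0,0,-0.1766,1, 0,0,0,0,0,-0.1766,1, 3.2,-3.54,0,0,0,0,1, 3.2,-3.54,0,0,0,0,1, 3.2,-3.54,0,0,0,0,1, 3.2,-3.54,0,0,0,0,1, 3.2,-3.54,0,0,0,0,1, 3.2,-3.54,0,0,0,0,1, 3.2,-3.54,0,0,0,0,1, 3.15,-3.5,0,0,0,0,1, 0,0,0,0,0,0,1, 0,0,0,0,0,0,1]'
cat > w.py <<'E'
from h import *
np.set_printoptions(precision=4,suppress=True)
c=cam('wrist'); save(c[0],'wrist1.png'); P=cloud(c); x,y,z=P[...,0],P[...,1],P[...,2]
hsv=cv2.cvtColor(c[0],cv2.COLOR_RGB2HSV)
def rect(m,n):
    m=cv2.morphologyEx(m.astype(np.uint8),cv2.MORPH_OPEN,np.ones((3,3)))>0
    q=P[m]; print(n,len(q),cv2.minAreaRect((q[:,:2]*1000).astype(np.float32)),np.median(q,0))
near=np.hypot(x-.427,y+.24)<.06
org=(hsv[...,0]<20)&(hsv[...,1]>130)
rect(near&org&(z>.062)&(z<.07),'web'); rect(near&(z>.089)&(z<.1),'tab')
yel=(hsv[...,0]>20)&(hsv[...,0]<35)&(hsv[...,1]>120)&(y<-.1); print('yellow',yel.sum(), np.nanmax(P[yel],0) if yel.any() else '')
for l in ('mask','mask_grip'):
    for r in ctrl.place_of('wrist',l)[:2]: print(l,r['score'],pt(c,*r['centre']))
o=ctrl.get_obs(); print(o['ee_pos'],o['eef_rot'],o['time_s'])
E
python3 w.py
```

```text
time_s: 3.18
ee_pos: [0.4311, -0.2455, 0.2011]
eef_rot: [3.142, 0.0, -0.019]
force: [-0.1, -0.8, 0.2]
grip_width: 0.0942
web 3088 ((430.6755676269531, -242.74581909179688), (78.64114379882812, 36.33127975463867), 87.9405288696289) [ 0.431  -0.2374  0.0664]
tab 878 ((430.53887939453125, -243.04876708984375), (45.553401947021484, 11.579137802124023), 88.55728912353516) [ 0.4303 -0.2413  0.095 ]
yellow 52283 [ 0.4904 -0.1     0.3558]
mask 0.83 [ 0.4293 -0.2277  0.096 ]
mask 0.57 [ 0.224  -0.2785  0.0642]
mask_grip 0.66 [ 0.4311 -0.2397  0.0945]
mask_grip 0.56 [ 0.1979 -0.2897  0.0953]
[ 0.4308 -0.246   0.2012] [ 3.1415 -0.     -0.0212] 3.325
```

View pics/wrist1.png

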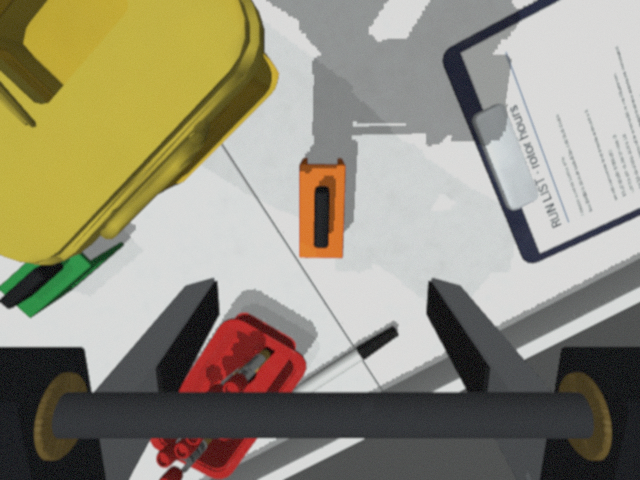

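The wrist view shows the mask at (322,210), standing clear, with the yellow box to its left. Before descending I'll check how high that box is within the gripper's footprint.

Run:
```python
from h import *
np.set_printoptions(precision=3,suppress=True)
c=cam('wrist');P=cloud(c);x,y,z=P[...,0],P[...,1],P[...,2];h=cv2.cvtColor(c[0],cv2.COLOR_RGB2HSV)
yl=(h[...,0]>20)&(h[...,0]<35)&(h[...,1]>120)&(np.mgrid[0:480,0:640][0]<275)&(np.mgrid[0:480,0:640][1]<285)
q=P[yl]; print(np.nanpercentile(q,[1,50,99],axis=0))
for lo,hi in((.02,.07),(.07,.1),(.1,.16),(.16,.4)):
    k=q[(q[:,2]>lo)&(q[:,2]<hi)]; 
    if len(k): print(lo,hi,len(k),'xmax',k[:,0].max(),'at y',k[k[:,0].argmax(),1],'in strip y<-.2: xmax',k[k[:,1]<-.2][:,0].max() if (k[:,1]<-.2).any() else '')
```

```text
[[ 0.178 -0.228  0.011]
 [ 0.336 -0.16   0.222]
 [ 0.403 -0.071  0.242]]
0.02 0.07 3131 xmax 0.39104025665213943 at y -0.14246880722207061 in strip y<-.2: xmax 0.32627228036829004
0.07 0.1 616 xmax 0.3923790332620172 at y -0.1293179397110314 in strip y<-.2: xmax 0.3280341841303792
0.1 0.16 910 xmax 0.3935936114665439 at y -0.14549814015284362 in strip y<-.2: xmax 
0.16 0.4 43377 xmax 0.40681475161397285 at y -0.13083617348062948 in strip y<-.2: xmax 0.36029513761904725
```

Run:
```python
from h import *
np.set_printoptions(precision=3,suppress=True)
c=cam('wrist');P=cloud(c);h=cv2.cvtColor(c[0],cv2.COLOR_RGB2HSV)
V,U=np.mgrid[0:480,0:640]
q=P[(P[...,2]>.14)&(V<275)&(U<285)]
for s in np.arange(-.25,-.09,.01):
    k=q[abs(q[:,1]-s)<.005]; print(round(s,3),len(k),k[:,0].max() if len(k) else '',np.percentile(k[:,2],98) if len(k) else '')
```

```text
-0.25 0  
-0.24 49 0.2987335000102652 0.2127787883521081
-0.23 1102 0.31496093102944345 0.22386686555002575
-0.22 1964 0.34409523731133473 0.23491675746882168
-0.21 2925 0.35551647810061315 0.2421942746779852
-0.2 3513 0.36641132228522977 0.24244348176456143
-0.19 4122 0.37768629402435216 0.2423587638759322
-0.18 4685 0.3835249585091355 0.24101961950909154
-0.17 5086 0.3836834817388355 0.23342998485255856
-0.16 5633 0.39318138704393857 0.2565148569448594
-0.15 5227 0.40250432154205085 0.22406132683963823
-0.14 4510 0.40647009762053343 0.22408740240404873
-0.13 3924 0.4069307780098177 0.22416418575554664
-0.12 1307 0.4057557984183997 0.22413766137015712
-0.11 0  
-0.1 0
```

The yellow box is 0.24 m tall and an upright gripper body would touch its corner. I'll lean the gripper 0.3 rad toward -y about the jaw axis, which keeps the pads flat on the tab, and keep that lean for hanging. It also leads the body away from the column.

```bash
python3 -m inch '[0,0,0,0.15,0,0,0.45, 0,0,0,0.15,0,0,0.45, 0.0,0,0,0,0,0,0.45, 0,0.58,2.5,0,0,0,0.45, 0,0.58,2.5,0,0,0,0.45, 0,0.58,2.5,0,0,0,0.45, 0,0.58,2.5,0,0,0,0.45, 0,0.58,2.5,0,0,0,0.45, 0,0,0,0,0,0,0.45, 0,0,0,0,0,0,0.45]'
```

```text
time_s: 4.68
ee_pos: [0.432, -0.2363, 0.0744]
eef_rot: [-2.844, -0.001, -0.019]
force: [0.5, 0.1, 0.6]
grip_width: 0.0424
```

```bash
python3 -m inch '[0,0,0,0,0,0,0, 0,0,0,0,0,0,0, 0,0,0,0,0,0,0, 0,0,0,0,0,0,0, 0,0,0,0,0,0,0, 0,-0.3,-0.95,0,0,0,0, 0,-0.6,-1.9,0,0,0,0, 0,-1.2,-3.8,0,0,0,0, 0,-1.5,-4.8,0,0,0,0, 0,-1.5,-4.8,0,0,0,0, 0,-1.5,-4.8,0,0,0,0, 0,-0.6,-2.0,0,0,0,0, 0,0,0,0,0,0,0]' 25
python3 - <<'E'
from h import *
np.set_printoptions(precision=4,suppress=True)
c=cam('top'); P=cloud(c); x,y,z=P[...,0],P[...,1],P[...,2]; h=cv2.cvtColor(c[0],cv2.COLOR_RGB2HSV)
# bar extent along y & black carriage/collar
b=(abs(x-.552)<.05)&(y>-.03)&(y<.25)&(z>.185)&(z<.3)
for s in np.arange(-.03,.25,.008):
    m=b&(abs(y-s)<.004); k=P[m]
    if len(k): print(round(s,3),len(k),'x',k[:,0].min(),np.median(k[:,0]),k[:,0].max(),'zmax',k[:,2].max(),'V',np.median(h[m][:,2]))
c=cam('scene'); save(c[0],'scene2.png')
for r in ctrl.place_of('scene','bar_mid'): print(r,pt(c,*r['centre'],z=.200))
print(ctrl.get_obs()['force'])
cv2.imwrite('pics/scene2c.png',cv2.resize(c[0][150:350,120:420,::-1],None,fx=2.6,fy=2.6,interpolation=cv2.INTER_CUBIC))
E
```

```text
time_s: 6.3
ee_pos: [0.4317, -0.2356, 0.3162]
eef_rot: [-2.844, -0.002, -0.02]
force: [-0.2, -0.1, -1.2]
grip_width: 0.0008
0.01 7 x 0.5356041743849965 0.5436594969156494 0.552103389852231 zmax 0.2117982077921159 V 10.0
0.018 19 x 0.5359149963702329 0.5437741085200926 0.5533655301501488 zmax 0.21235111124430772 V 37.0
0.026 15 x 0.5400648547981792 0.544546996577135 0.5513150292666593 zmax 0.2078148260757522 V 103.0
0.034 15 x 0.5400461680457112 0.5445705344222352 0.5513396540680535 zmax 0.20835517726796193 V 96.0
0.042 12 x 0.5423146387513074 0.5464875747949854 0.5513678092859513 zmax 0.2106684885783099 V 107.5
0.05 12 x 0.5432312769039114 0.5471908314386199 0.5516654151048999 zmax 0.2100863065731493 V 108.0
0.058 12 x 0.5427316427947404 0.5468266534849526 0.5513625168633731 zmax 0.20808940195635617 V 108.0
0.066 13 x 0.5428863181954047 0.5490984447967342 0.5554897222870421 zmax 0.207739148680673 V 102.0
0.074 15 x 0.5443098035140614 0.5492105593854197 0.5554364322015208 zmax 0.21101336119942604 V 97.0
0.082 14 x 0.5441284232782289 0.5497970766631909 0.5546120352517298 zmax 0.2098203
[... 1400 characters left out ...]
92880984 V 13.0
0.202 83 x 0.5309129175537675 0.5517210565178904 0.5831995102275946 zmax 0.26335260172488617 V 14.0
0.21 70 x 0.5303068416124332 0.5526577948107594 0.5825257136428029 zmax 0.2638991833699009 V 13.0
0.218 83 x 0.530233810739117 0.5520355479454476 0.5821621219459259 zmax 0.2657804586572736 V 13.0
0.226 64 x 0.5315198948000786 0.5530856353974476 0.5832020307429576 zmax 0.2650925269882216 V 13.0
0.234 44 x 0.5377315506815405 0.5564940911151081 0.5833501123332394 zmax 0.26319747217871603 V 14.0
0.242 3 x 0.5530638333325915 0.5541332988291605 0.5554797179719981 zmax 0.19805175277984888 V 25.0
{'centre': [250.4, 222.6], 'score': 0.88} [0.5472 0.1086 0.2   ]
[ 0.2169 -0.2986 -0.1528]
```

View pics/scene2c.png

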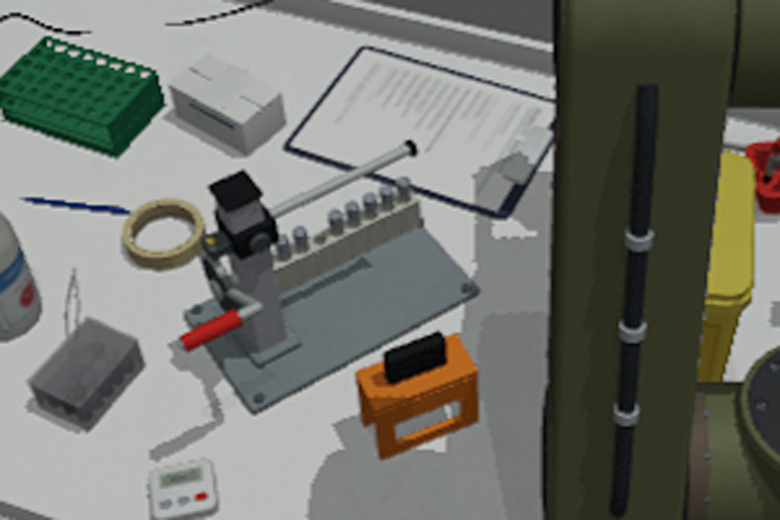

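The picture shows the stand as expected, with the column, the bar running to its right and the red handle. The fingers shut to 0.8 mm, though, so the grip on the mask failed or slipped. I'll look.

```bash
sed -i 's/wrist1.png/wrist2.png/' w.py; python3 w.py
```

```text
web 1156 ((430.7396545410156, -230.66485595703125), (52.20247268676758, 35.62376403808594), 88.86042785644531) [ 0.4311 -0.2261  0.0663]
tab 347 ((430.6011047363281, -238.23678588867188), (33.33668899536133, 10.50922679901123), 88.79525756835938) [ 0.4307 -0.2374  0.0949]
yellow 36104 [ 0.4553 -0.1     0.4707]
mask 0.98 [ 0.4319 -0.241   0.094 ]
mask 0.68 [ 0.4314 -0.241   0.094 ]
mask_grip 0.93 [ 0.1934 -0.2938  0.0937]
mask_grip 0.65 [ 0.4289 -0.2403  0.0967]
[ 0.4314 -0.2352  0.3138] [-2.8406  0.0012 -0.0199] 6.6
```

View pics/wrist2.png

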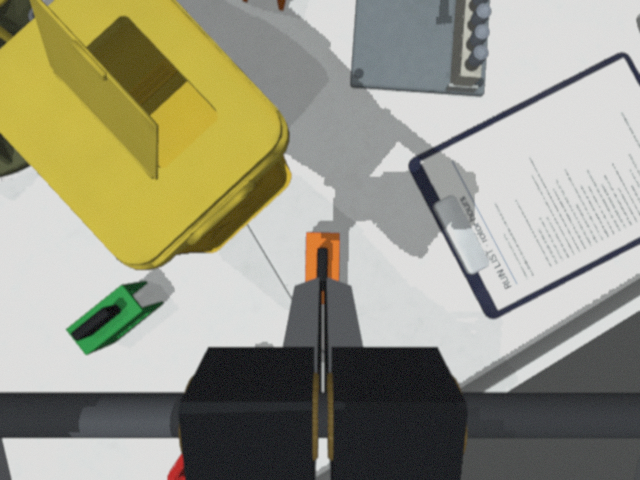

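The mask stands undisturbed where it was, so the fingers had probably not finished closing before the lift. I'll go down again and wait for the closing.

```bash
python3 -m inch '[0,0,0,0,0,0,0.45, 0,0,0,0,0,0,0.45, 0,0,0,0,0,0,0.45, 0,0,0,0,0,0,0.45, 0,1.25,4,0,0,0,0.45, 0,1.5,4.7,0,0,0,0.45, 0,1.5,4.7,0,0,0,0.45, 0,1.5,4.7,0,0,0,0.45, 0,1.0,3.2,0,0,0,0.45, 0,0.5,1.6,0,0,0,0.45, 0,0,0,0,0,0,0.45, 0,0,0,0,0,0,0.45]'
python3 -m inch '[0,0,0,0,0,0,0, 0,0,0,0,0,0,0, 0,0,0,0,0,0,0, 0,0,0,0,0,0,0, 0,0,0,0,0,0,0, 0,0,0,0,0,0,0, 0,0,0,0,0,0,0, 0,0,0,0,0,0,0, 0,0,0,0,0,0,0]' 30
```

```text
time_s: 8.1
ee_pos: [0.4321, -0.2374, 0.0757]
eef_rot: [-2.843, -0.002, -0.02]
force: [-1.1, -0.4, 0.4]
grip_width: 0.0421
time_s: 9.22
ee_pos: [0.4315, -0.237, 0.0745]
eef_rot: [-2.842, -0.0, -0.02]
force: [-0.2, 1.0, -0.4]
grip_width: 0.0007
```

Run:
```python
from h import *
c=cam('wrist'); save(c[0],'wrist3.png'); d=cam('top')
a=c[0][120:420,120:520,::-1]; b=d[0][200:300,350:470,::-1]
a=cv2.resize(a,(400,300)); b=cv2.resize(b,(400,333),interpolation=cv2.INTER_CUBIC)[:300]
cv2.imwrite('pics/comb3.png',np.hstack([a,b])); print(ctrl.get_obs()['grip_width'])
```

```text
0.0004920285015079861
```

View pics/comb3.png

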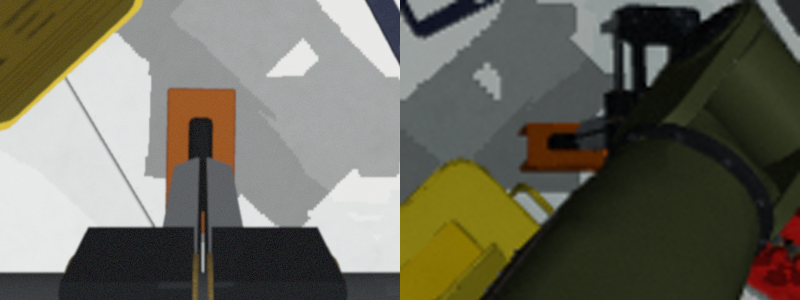

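Run:
```python
from h import *
np.set_printoptions(precision=3,suppress=True)
c=cam('wrist'); P=cloud(c); print(tool())
for v in range(200,400,8): print(v,[P[v,u].round(3).tolist() for u in (305,320,335)])
p=ctrl.camera_params('wrist'); print(np.array(p['mount']))
```

```text
[[ 1.    -0.019  0.006  0.431]
 [-0.02  -0.955  0.295 -0.237]
 [-0.    -0.296 -0.955  0.074]
 [ 0.     0.     0.     1.   ]]
200 [[0.42, -0.191, -0.0], [0.431, -0.191, 0.001], [0.442, -0.191, -0.0]]
208 [[0.42, -0.196, 0.0], [0.431, -0.197, 0.002], [0.441, -0.197, 0.001]]
216 [[0.423, -0.208, 0.066], [0.431, -0.208, 0.067], [0.439, -0.208, 0.067]]
224 [[0.423, -0.212, 0.067], [0.431, -0.212, 0.066], [0.439, -0.212, 0.066]]
232 [[0.422, -0.216, 0.065], [0.431, -0.217, 0.066], [0.439, -0.217, 0.068]]
240 [[0.422, -0.221, 0.066], [0.431, -0.222, 0.095], [0.439, -0.221, 0.066]]
248 [[0.422, -0.225, 0.066], [0.431, -0.226, 0.096], [0.439, -0.226, 0.067]]
256 [[0.422, -0.23, 0.068], [0.431, -0.23, 0.094], [0.439, -0.23, 0.067]]
264 [[0.422, -0.234, 0.067], [0.431, -0.233, 0.095], [0.439, -0.234, 0.066]]
272 [[0.422, -0.238, 0.066], [0.431, -0.237, 0.095], [0.439, -0.239, 0.066]]
280 [[0.422, -0.243, 0.066], [0.43, -0.241, 0.096], [0.437, -0.24, 0.111]]
288 [[0.424, -0.243, 0.122], [0.431, -0.243, 0.118], [0.437, -0.243, 0.122]]
296 [[0.425, -0.245, 0.129], [0.431, -0.246, 0.126], [0.437, -
[... 349 characters left out ...]
0.431, -0.256, 0.158], [0.435, -0.255, 0.161]]
344 [[0.426, -0.256, 0.166], [0.431, -0.257, 0.164], [0.435, -0.257, 0.165]]
352 [[0.428, -0.247, 0.217], [0.431, -0.258, 0.169], [0.434, -0.247, 0.217]]
360 [[0.428, -0.248, 0.22], [0.431, -0.26, 0.173], [0.434, -0.248, 0.22]]
368 [[0.428, -0.249, 0.222], [0.431, -0.261, 0.176], [0.434, -0.249, 0.222]]
376 [[0.428, -0.249, 0.225], [0.431, -0.263, 0.176], [0.434, -0.25, 0.225]]
384 [[0.429, -0.25, 0.228], [0.43, -0.266, 0.176], [0.434, -0.25, 0.228]]
392 [[0.429, -0.251, 0.23], [0.43, -0.269, 0.174], [0.434, -0.251, 0.23]]
[[ 1.    -0.001 -0.     0.   ]
 [ 0.001  0.964  0.265 -0.076]
 [-0.    -0.265  0.964 -0.214]
 [ 0.     0.     0.     1.   ]]
```

The depth shows the fingers' visible tips about 35 mm short of the nominal TCP, at z≈0.11, which is above the tab. That explains the empty closing. I'll open, advance 3.2 cm along the tool and watch the force.

```bash
python3 -m inch '[0,0,0,0,0,0,0.45, 0,0,0,0,0,0,0.45, 0,0,0,0,0,0,0.45, 0,0,0,0,0,0,0.45, 0,0,0,0,0,0,0.45, 0,0,0.8,0,0,0,0.45, 0,0,0.8,0,0,0,0.45, 0,0,0.8,0,0,0,0.45, 0,0,0.8,0,0,0,0.45, 0,0,0,0,0,0,0.45, 0,0,0,0,0,0,0.45]'
python3 -m inch '[0,0,0,0,0,0,0, 0,0,0,0,0,0,0, 0,0,0,0,0,0,0, 0,0,0,0,0,0,0, 0,0,0,0,0,0,0, 0,0,0,0,0,0,0, 0,0,0,0,0,0,0, 0,0,0,0,0,0,0]' 30
```

```text
time_s: 10.75
ee_pos: [0.4318, -0.2276, 0.044]
eef_rot: [-2.842, -0.0, -0.02]
force: [1.1, -0.1, 0.1]
grip_width: 0.0426
time_s: 11.75
ee_pos: [0.4317, -0.2275, 0.0439]
eef_rot: [-2.842, -0.0, -0.02]
force: [1.0, 0.2, -1.1]
grip_width: 0.012
```

Gripped: the width is 12 mm, the tab's thickness. I'll lift, turn to the bar's yaw and carry it over.

```bash
python3 -m inch '[0,-0.3,-0.95,0,0,0,0, 0,-0.9,-2.9,0,0,0,0, 0,-1.27,-4.1,0,0,0,0, 0,-1.27,-4.1,0,0,0,0, 0,-1.27,-4.1,0,0,0,0, 0,-1.27,-4.1,0,0,0,0, 0,-0.9,-2.9,0,0,0,0, 0,-0.4,-1.3,0,0,0,0, 0,0,0,0,0.0207,0.0669,0, 0,0,0,0,0,0,0]'
python3 -m inch '[0.4,-1.5,0.5,0,0,0,0, 0.8,-3,0.9,0,0,0,0, 0.96,-3.7,1.16,0,0,0,0, 0.96,-3.7,1.16,0,0,0,0, 0.96,-3.7,1.16,0,0,0,0, 0.96,-3.7,1.16,0,0,0,0, 0.96,-3.7,1.16,0,0,0,0, 0.96,-3.7,1.16,0,0,0,0, 0.96,-3.7,1.16,0,0,0,0, 0.6,-2.3,0.7,0,0,0,0, 0.36,-1.28,0.4,0,0,0,0, 0,0,0,0,0,0,0, 0,0,0,0,0,0,0]'
python3 - <<'E'
from h import *
np.set_printoptions(precision=4,suppress=True)
for n in ('scene','wrist'):
    c=cam(n); save(c[0],n+'4.png'); P=cloud(c); x,y,z=P[...,0],P[...,1],P[...,2]; h=cv2.cvtColor(c[0],cv2.COLOR_RGB2HSV)
    o=(h[...,0]>6)&(h[...,0]<20)&(h[...,1]>130)&(np.hypot(x-.55,y-.1)<.1)&(z>.23)
    q=P[o]; print(n,len(q)); 
    if len(q)>10: print(np.nanpercentile(q,[2,50,98],axis=0),cv2.minAreaRect((q[:,:2]*1000).astype(np.float32)))
a=cv2.imread('pics/scene4.png')[150:300,150:350];b=cv2.imread('pics/wrist4.png')
cv2.imwrite('pics/comb4.png',np.hstack([cv2.resize(a,(400,300),interpolation=cv2.INTER_CUBIC),cv2.resize(b,(400,300))]))
E
```

```text
time_s: 13.0
ee_pos: [0.4314, -0.2272, 0.2995]
eef_rot: [-2.841, 0.001, -0.09]
force: [0.6, 1.1, -0.2]
grip_width: 0.012
time_s: 14.62
ee_pos: [0.5519, 0.1187, 0.2988]
eef_rot: [-2.842, 0.0, -0.09]
force: [-0.8, -0.9, -0.5]
grip_width: 0.0118
scene 644
[[0.5286 0.0684 0.2592]
 [0.536  0.1148 0.3076]
 [0.5701 0.1451 0.3252]] ((549.556640625, 104.90657806396484), (81.76029968261719, 41.97303771972656), 83.59591674804688)
wrist 4971
[[0.5353 0.0653 0.3201]
 [0.5514 0.1271 0.3215]
 [0.571  0.1421 0.3724]] ((550.8339233398438, 102.87566375732422), (79.1939468383789, 37.099266052246094), 84.74064636230469)
```

View pics/comb4.png

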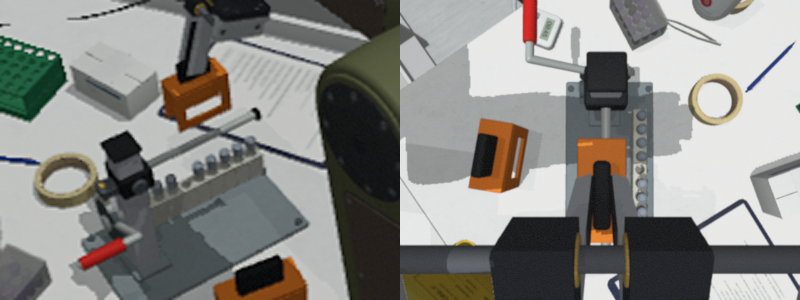

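The mask hangs in the gripper over the bar, centred to 1–2 mm with matching yaw. Now I'll lower it.

```bash
python3 -m inch '[0,0.3,0.95,0,0,0,0, 0,0.6,1.9,0,0,0,0, 0,0.7,2.25,0,0,0,0, 0,0.7,2.25,0,0,0,0, 0,0.5,1.6,0,0,0,0, 0,0.24,0.8,0,0,0,0, 0,0,0,0,0,0,0, 0,0,0,0,0,0,0]'
python3 -m inch '[0,0.06,0.19,0,0,0,0, 0,0.06,0.19,0,0,0,0, 0,0.06,0.19,0,0,0,0, 0,0.03,0.1,0,0,0,0, 0,0,0,0,0,0,0, 0,0,0,0,0,0,0]'
```

```text
time_s: 15.72
ee_pos: [0.5524, 0.119, 0.1975]
eef_rot: [-2.841, -0.001, -0.09]
force: [-0.6, -0.4, -1.9]
grip_width: 0.0115
time_s: 16.48
ee_pos: [0.5521, 0.119, 0.1897]
eef_rot: [-2.842, -0.0, -0.09]
force: [0.1, 0.5, -0.6]
grip_width: 0.0116
```

```bash
python3 -m inch '[0,0.03,0.1,0,0,0,0, 0,0,0,0,0,0,0]'; python3 -m inch '[0,0.03,0.1,0,0,0,0, 0,0,0,0,0,0,0]'
python3 - <<'E'
from h import *
np.set_printoptions(precision=4,suppress=True)
c=cam('wrist'); P=cloud(c); x,y,z=P[...,0],P[...,1],P[...,2]; h=cv2.cvtColor(c[0],cv2.COLOR_RGB2HSV)
o=(h[...,0]>6)&(h[...,0]<20)&(h[...,1]>130)&(np.hypot(x-.55,y-.1)<.1)&(z>.1)
print('web top',np.percentile(P[o][:,2],[10,50,90])); b=(abs(x-.557)<.01)&(abs(y-.165)<.012)&(z>.15); print('bar top',np.percentile(P[b][:,2],[50,90,98]),'x',np.percentile(P[b][:,0],[2,98]))
E
```

```text
time_s: 16.73
ee_pos: [0.5522, 0.119, 0.1895]
eef_rot: [-2.841, -0.001, -0.09]
force: [-3.9, -0.8, 5.4]
grip_width: 0.0117
time_s: 16.98
ee_pos: [0.5522, 0.119, 0.1893]
eef_rot: [-2.841, -0.002, -0.09]
force: [-7.2, -2.4, 13.7]
grip_width: 0.0117
web top [0.2111 0.2119 0.213 ]
bar top [0.2051 0.2063 0.2069] x [0.5556 0.5667]
```

Web top is at 0.212 and bar top at 0.206, with contact force, so it is seated. I'll ease off, release and retreat along the tool.

```bash
python3 -m inch '[0,-0.04,-0.14,0,0,0,0, 0,0,0,0,0,0,0, 0,0,0,0,0,0,0.35, 0,0,0,0,0,0,0.35, 0,0,0,0,0,0,0.35, 0,0,0,0,0,0,0.35, 0,0,0,0,0,0,0.35, 0,0,0,0,0,0,0.35]' && python3 -m inch '[0,0,-0.5,0,0,0,0.35, 0,0,-1.5,0,0,0,0.35, 0,0,-3,0,0,0,0.35, 0,0,-4,0,0,0,0.35, 0,0,-4,0,0,0,0.35, 0,0,0,0,0,0,0, 0,0,0,0,0,0,0]'
cat > c.py <<'E'
from h import *
np.set_printoptions(precision=4,suppress=True)
import sys
n=sys.argv[1]
for k in ('scene','top'):
    c=cam(k); save(c[0],k+n+'.png'); P=cloud(c); x,y,z=P[...,0],P[...,1],P[...,2]; h=cv2.cvtColor(c[0],cv2.COLOR_RGB2HSV)
    o=(h[...,0]>6)&(h[...,0]<20)&(h[...,1]>130)&(np.hypot(x-.55,y-.1)<.1)&(z>.1)
    if o.sum()>10: q=P[o]; print(k,'mask',len(q),np.percentile(q,[2,50,98],axis=0).tolist())
    b=(abs(x-.557)<.012)&(abs(y-.165)<.012)&(z>.15); print('bar top',np.percentile(P[b][:,2],[50,90]) if b.any() else '')
    red=(h[...,1]>150)&((h[...,0]<6)|(h[...,0]>174))&(abs(x-.47)<.06)&(abs(y-.31)<.06)&(z>.08)
    if red.sum()>10: print('handle',red.sum(),np.percentile(P[red],[2,50,98],axis=0).tolist())
o=ctrl.get_obs(); print(o['ee_pos'],o['force'],o['time_s'])
E
python3 c.py 5
```

```text
time_s: 18.02
ee_pos: [0.5521, 0.119, 0.189]
eef_rot: [-2.842, -0.0, -0.09]
force: [0.1, -0.1, 0.4]
grip_width: 0.033
time_s: 18.9
ee_pos: [0.5484, 0.0807, 0.313]
eef_rot: [-2.842, 0.0, -0.09]
force: [-0.1, 0.0, -0.2]
grip_width: 0.0165
scene mask 436 [[0.5303733414923154, 0.06667018242238124, 0.14745949049869303], [0.5429139953356303, 0.11116769763524903, 0.20461459217982958], [0.5701634899797005, 0.14405023317121593, 0.21894393021814293]]
bar top [0.2045 0.2075]
handle 151 [[0.4690721142963492, 0.2833083834062349, 0.1906158122611079], [0.47549642983799967, 0.3099720940469809, 0.1997545086707484], [0.484548155377568, 0.3383415338560151, 0.20564203239938128]]
top mask 245 [[0.4774425263486056, 0.0689359994319015, 0.1632195225690239], [0.5541424406462057, 0.11917912209408969, 0.21113090415619173], [0.5816103867668495, 0.14165035613640478, 0.4927677403969731]]
bar top [0.205  0.2087]
handle 123 [[0.4676827199352578, 0.2818534762994058, 0.19487739393523051], [0.47595476111595136, 0.3091663609711068, 0.20147903634105524], [0.4834387858387118, 0.33684266860852935, 0.20525409651586876]]
[0.5483 0.0809 0.3123] [ 0.2668 -0.252  -0.1985] 19.0
```

The mask is hung, and the bar and lever are unchanged. Next I'll straighten the tool, shut the fingers and go above the red handle.

```bash
python3 -m inch '[0,0,0,-0.15,0,0,0, 0,0,0,-0.15,0,0,0, -1.0,-2.5,0,0,0,0,0, -1.55,-3.83,0,0,0,0,0, -1.65,-4.1,0,0,0,0,0, -1.65,-4.1,0,0,0,0,0, -1.65,-4.1,0,0,0,0,0, -1.2,-2.9,0,0,0,0,0, -0.6,-1.44,0,0,0,0,0, 0,0,2,0,0,0,0, 0,0,4,0,0,0,0, 0,0,4,0,0,0,0, 0,0,2,0,0,0,0, 0,0,0,0,0,0,0, 0,0,0,0,0,0,0]'
python3 - <<'E'
from h import *
np.set_printoptions(precision=3,suppress=True)
c=cam('wrist'); save(c[0],'wrist6.png'); P=cloud(c); 
for v in range(220,340,6): print(v,[P[v,u].round(3).tolist() for u in (308,334)])
c=cam('scene'); save(c[0],'scene6.png')
a=c[0][180:330,130:330,::-1];b=cv2.imread('pics/wrist6.png')
cv2.imwrite('pics/comb6.png',np.hstack([cv2.resize(a,(400,300),interpolation=cv2.INTER_CUBIC),cv2.resize(b,(400,300))]))
E
```

```text
time_s: 20.88
ee_pos: [0.4771, 0.3178, 0.1943]
eef_rot: [-3.141, -0.001, -0.09]
force: [0.3, -0.5, -0.0]
grip_width: 0.0006
220 [[0.462, 0.302, 0.001], [0.487, 0.299, 0.0]]
226 [[0.461, 0.296, 0.001], [0.485, 0.341, 0.194]]
232 [[0.461, 0.289, -0.001], [0.485, 0.339, 0.199]]
238 [[0.46, 0.283, 0.0], [0.485, 0.337, 0.202]]
244 [[0.459, 0.277, -0.0], [0.485, 0.334, 0.203]]
250 [[0.459, 0.271, -0.0], [0.484, 0.33, 0.202]]
256 [[0.458, 0.265, 0.0], [0.484, 0.327, 0.203]]
262 [[0.458, 0.259, 0.001], [0.484, 0.325, 0.204]]
268 [[0.457, 0.252, 0.0], [0.483, 0.321, 0.202]]
274 [[0.456, 0.246, -0.0], [0.483, 0.317, 0.201]]
280 [[0.456, 0.239, -0.0], [0.483, 0.326, 0.233]]
286 [[0.472, 0.326, 0.238], [0.483, 0.326, 0.24]]
292 [[0.472, 0.327, 0.245], [0.483, 0.326, 0.245]]
298 [[0.472, 0.326, 0.251], [0.483, 0.326, 0.251]]
304 [[0.472, 0.326, 0.257], [0.482, 0.326, 0.257]]
310 [[0.473, 0.327, 0.263], [0.482, 0.325, 0.262]]
316 [[0.473, 0.327, 0.269], [0.482, 0.326, 0.268]]
322 [[0.473, 0.326, 0.272], [0.482, 0.326, 0.273]]
328 [[0.473, 0.327, 0.278], [0.482, 0.326, 0.276]]
334 [[0.473, 0.326, 0.281], [0.482, 0.326, 0.281]]
```

View pics/comb6.png

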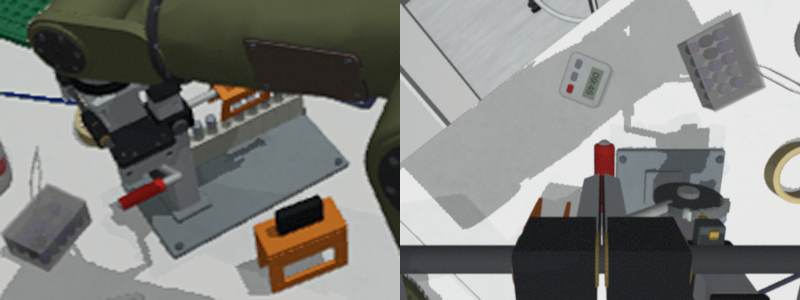

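The fingertips are right above the handle, with the real tip at z≈0.230 (TCP+0.036) and the handle top at 0.203. Now I'll descend and press click by click.

```bash
python3 -m inch '[0,0,1,0,0,0,0, 0,0,1,0,0,0,0, 0,0,0.4,0,0,0,0, 0,0,0,0,0,0,0]'; python3 -m inch '[0,0,0.4,0,0,0,0, 0,0,0,0,0,0,0]';python3 -m inch '[-0.1,0,0.3,0,0,0,0, -0.2,0,0.3,0,0,0,0, -0.2,0,0.4,0,0,0,0,0,0,0,0,0,0,0]'; python3 -m inch '[-0.2,0,0.4,0,0,0,0, 0,0,0,0,0,0,0]';python3 c.py 7
```

```text
time_s: 21.48
ee_pos: [0.4765, 0.3178, 0.169]
eef_rot: [3.141, 0.0, -0.09]
force: [0.5, 0.0, -0.1]
grip_width: 0.0005
time_s: 21.72
ee_pos: [0.4765, 0.3181, 0.1656]
eef_rot: [-3.141, -0.0, -0.09]
force: [-2.6, 1.6, 5.2]
grip_width: 0.0005
time_s: 22.22
ee_pos: [0.4716, 0.3188, 0.1565]
eef_rot: [-3.14, -0.001, -0.09]
force: [-5.7, 0.7, 11.0]
grip_width: -0.0
time_s: 22.48
ee_pos: [0.47, 0.3186, 0.1518]
eef_rot: [-3.141, -0.002, -0.09]
force: [0.6, -0.8, -0.1]
grip_width: 0.0004
scene mask 29 [[0.5440959317327853, 0.11597105531459838, 0.14719212719610436], [0.5513521048830382, 0.13495401814870017, 0.15991237609216014], [0.5563606338832512, 0.1435093585158401, 0.17984249876749625]]
bar top 
handle 99 [[0.4573597076162549, 0.28587899542813955, 0.1728893044815367], [0.4641786929604529, 0.31448530372705585, 0.18143149442943018], [0.4729631157534732, 0.33927939803521545, 0.18760455863730846]]
top mask 407 [[0.5288924157045437, 0.06525158188124955, 0.1650731993297514], [0.5527515805828462, 0.10243265676632435, 0.21507590379386876], [0.5823735639360392, 0.14166511341368576, 0.24073028997524742]]
bar top [0.2095 0.2135]
handle 21 [[0.45702339590728597, 0.28153049684916825, 0.17709551216991787], [0.46514833717578596, 0.28651298325692404, 0.18218673210477943], [0.4711939858696536, 0.29202588997676354, 0.18651548777864324]]
[0.4697 0.3184 0.1512] [0.3773 0.5067 0.038 ] 22.575
```

The force collapsed and the bar rose 5 mm: click 1. Continuing with click 2.

```bash
python3 -m inch '[-0.3,0,0.4,0,0,0,0, -0.1,0,0.4,0,0,0,0, -0.1,0,0.4,0,0,0,0, 0,0,0,0,0,0,0]'; python3 -m inch '[-0.1,0,0.4,0,0,0,0, -0.1,0,0.3,0,0,0,0, 0,0,0,0,0,0,0]';python3 -m inch '[-0.1,0,0.2,0,0,0,0, 0,0,0,0,0,0,0]'; python3 -m inch '[-0.1,0,0.2,0,0,0,0, 0,0,0,0,0,0,0]'
```

```text
time_s: 23.08
ee_pos: [0.464, 0.3191, 0.1394]
eef_rot: [-3.141, 0.001, -0.089]
force: [-6.2, -0.8, 9.8]
grip_width: 0.0004
time_s: 23.45
ee_pos: [0.4621, 0.3194, 0.1324]
eef_rot: [-3.141, 0.001, -0.09]
force: [-3.4, 0.8, 6.7]
grip_width: 0.0003
time_s: 23.7
ee_pos: [0.4615, 0.3192, 0.1299]
eef_rot: [3.141, 0.0, -0.09]
force: [0.3, -0.4, 1.0]
grip_width: 0.0004
time_s: 23.95
ee_pos: [0.4604, 0.3192, 0.1277]
eef_rot: [3.141, 0.001, -0.09]
force: [-0.6, 0.2, -0.2]
grip_width: 0.0004
```

```bash
python3 c.py 8
```

```text
bar top 
handle 65 [[0.4510873878940891, 0.28606211940280935, 0.14884883431395585], [0.45605879028529506, 0.3148172014567275, 0.15599881249903835], [0.46697144968640786, 0.3399853668872134, 0.1618389324094844]]
top mask 419 [[0.5281778711044177, 0.06500788604063305, 0.172758611005721], [0.551849724032824, 0.101990721696393, 0.22038363287405582], [0.581261988774132, 0.14312507216282397, 0.24613823408446422]]
bar top [0.2145 0.2171]
handle 22 [[0.4492547961652988, 0.28218439813746193, 0.15232913273334722], [0.45716205256874176, 0.28688271380074226, 0.15875213221997364], [0.4630441818311265, 0.2937435024562703, 0.16482174075030534]]
[0.4606 0.3192 0.1281] [-0.2082 -0.813  -0.2961] 24.05
```

Click 2 is confirmed: the bar top is at 0.2145, another 5 mm up. Now click 3.

```bash
python3 -m inch '[-0.1,0,0.4,0,0,0,0, -0.1,0,0.4,0,0,0,0, 0,0,0.3,0,0,0,0, 0,0,0,0,0,0,0]'; python3 -m inch '[0,0,0.3,0,0,0,0, 0,0,0,0,0,0,0]';python3 -m inch '[0,0,0.2,0,0,0,0, 0,0,0,0,0,0,0]'
```

```text
time_s: 24.55
ee_pos: [0.4585, 0.3196, 0.1174]
eef_rot: [-3.141, 0.0, -0.09]
force: [-2.1, 0.3, 7.2]
grip_width: 0.0003
time_s: 24.8
ee_pos: [0.4582, 0.3197, 0.1146]
eef_rot: [-3.141, 0.001, -0.09]
force: [-4.4, 0.0, 8.7]
grip_width: 0.0007
time_s: 25.05
ee_pos: [0.458, 0.3197, 0.1123]
eef_rot: [-3.141, 0.001, -0.09]
force: [-2.4, -0.0, 4.8]
grip_width: 0.0003
```

```bash
for i in 1 2 3; do :; done; python3 -m inch '[0,0,0.2,0,0,0,0, 0,0,0,0,0,0,0]';python3 -m inch '[0,0,0.15,0,0,0,0, 0,0,0,0,0,0,0]'; python3 c.py 9
```

```text
time_s: 25.3
ee_pos: [0.4581, 0.3198, 0.1105]
eef_rot: [-3.141, 0.001, -0.09]
force: [-5.9, 0.2, 9.6]
grip_width: 0.0004
time_s: 25.55
ee_pos: [0.4581, 0.3199, 0.1095]
eef_rot: [-3.141, 0.001, -0.09]
force: [-6.6, -1.4, 13.5]
grip_width: 0.0006
bar top 
handle 39 [[0.448835899160301, 0.2870252658389047, 0.13415106942709043], [0.45369831838027963, 0.32116580538804224, 0.13896284881427112], [0.465105731493483, 0.34018156839822533, 0.1480406842008392]]
top mask 416 [[0.5278149407896854, 0.06473314774155381, 0.17487372590297254], [0.5524609172702685, 0.10188094084657039, 0.22444856827550508], [0.5816316994137376, 0.14229803954486173, 0.25042738198381687]]
bar top [0.2189 0.2226]
handle 24 [[0.4479232341431371, 0.2821417849179806, 0.13491811080939195], [0.4561054333334683, 0.2878943927713479, 0.14156930636867138], [0.4630599942036042, 0.2956294618718454, 0.14772670662932413]]
[0.4581 0.3198 0.1095] [-6.9674 -0.6205 12.6799] 25.65
```

The lever is at the resistance peak before click 3 (12.7 N). Small steps from here.

```bash
python3 -m inch '[0,0,0.1,0,0,0,0, 0,0,0,0,0,0,0]'
```

```text
time_s: 25.9
ee_pos: [0.4584, 0.3193, 0.1073]
eef_rot: [3.141, 0.001, -0.09]
force: [0.0, -0.7, -0.6]
grip_width: 0.0003
```

Click 3 fell in. Now I'll follow down gently to take up the return spring.

```bash
python3 -m inch '[0,0,0.15,0,0,0,0, 0,0,0,0,0,0,0]'; python3 -m inch '[0,0,0.1,0,0,0,0, 0,0,0,0,0,0,0, 0,0,0,0,0,0,0]'; python3 c.py 10
```

```text
time_s: 26.15
ee_pos: [0.4586, 0.3193, 0.1058]
eef_rot: [3.141, 0.0, -0.09]
force: [-0.2, 0.1, -0.9]
grip_width: 0.0007
time_s: 26.52
ee_pos: [0.4587, 0.3195, 0.1052]
eef_rot: [-3.142, -0.0, -0.09]
force: [0.6, 0.2, 0.4]
grip_width: 0.0001
bar top 
handle 50 [[0.44855680069549386, 0.28711785729008277, 0.12587928209175395], [0.453701770685639, 0.31943977597322665, 0.13245395865527154], [0.4634716976044609, 0.340541873717904, 0.13984972991002548]]
top mask 415 [[0.5275488344807734, 0.0648062807221967, 0.176377655174944], [0.5523452117967729, 0.10182285043319031, 0.22550887277127596], [0.5810817115495336, 0.142226037132485, 0.25133032850323683]]
bar top [0.2199 0.2235]
handle 22 [[0.4458444090549466, 0.28327726975303275, 0.1309659023364729], [0.4547263698609424, 0.2869583884314577, 0.13522582955445128], [0.4603981765600385, 0.29488939823554156, 0.139218817950217]]
[0.4587 0.3195 0.1053] [-0.7534 -0.0415 -0.7326] 26.625
```

```bash
python3 -m inch '[0,0,0.1,0,0,0,0, 0,0,0,0,0,0,0, 0,0,0,0,0,0,0]'; python3 -m inch '[0,0,0.1,0,0,0,0, 0,0,0,0,0,0,0, 0,0,0,0,0,0,0]'
```

```text
time_s: 27.0
ee_pos: [0.4587, 0.3195, 0.1042]
eef_rot: [-3.142, -0.0, -0.09]
force: [-0.6, 0.2, 0.5]
grip_width: 0.0006
time_s: 27.38
ee_pos: [0.4587, 0.3195, 0.1033]
eef_rot: [-3.141, -0.0, -0.09]
force: [0.1, 0.2, 0.9]
grip_width: 0.0004
```

```bash
python3 -m inch '[0,0,0.1,0,0,0,0, 0,0,0,0,0,0,0, 0,0,0,0,0,0,0]'; python3 -m inch '[0,0,0.05,0,0,0,0, 0,0,0,0,0,0,0, 0,0,0,0,0,0,0]'
```

```text
time_s: 27.75
ee_pos: [0.4587, 0.3195, 0.1023]
eef_rot: [-3.141, -0.0, -0.09]
force: [-0.2, -0.6, 3.5]
grip_width: 0.0006
time_s: 28.12
ee_pos: [0.4586, 0.3195, 0.1017]
eef_rot: [-3.142, 0.0, -0.09]
force: [-0.6, -0.7, 2.6]
grip_width: 0.0006
```

```bash
python3 -m inch '[0,0,0.12,0,0,0,0, 0,0,0,0,0,0,0, 0,0,0,0,0,0,0, 0,0,0,0,0,0,0]'; python3 -m inch '[0,0,0,0,0,0,0,0,0,0,0,0,0,0,0,0,0,0,0,0,0]'; python3 c.py 11
python3 - <<'E'
import cv2,numpy as np
a=cv2.imread('pics/scene11.png')[170:320,130:330];b=cv2.imread('pics/top11.png')[150:300,160:360]
cv2.imwrite('pics/comb11.png',np.hstack([cv2.resize(i,(400,300),interpolation=cv2.INTER_CUBIC) for i in (a,b)]))
E
```

```text
time_s: 28.62
ee_pos: [0.4586, 0.3195, 0.1005]
eef_rot: [-3.142, 0.0, -0.09]
force: [-1.9, 0.8, 3.0]
grip_width: 0.0004
time_s: 29.0
ee_pos: [0.4586, 0.3195, 0.1005]
eef_rot: [-3.142, 0.0, -0.09]
force: [-1.2, 0.8, 2.8]
grip_width: 0.0004
bar top 
handle 38 [[0.4481313195872486, 0.2863568257538375, 0.1242414491026215], [0.4536045174579546, 0.3187238678537142, 0.12868272368980505], [0.46418555109936366, 0.340596363991409, 0.13532502069679467]]
top mask 421 [[0.5287691112763881, 0.06453722781783537, 0.17881993088958245], [0.5522750811015062, 0.10180735317152072, 0.22576532631374713], [0.5811529709044293, 0.14214258996966952, 0.25274865687100223]]
bar top [0.2214 0.2233]
handle 21 [[0.44626451468819095, 0.2834942447785097, 0.1288746177503751], [0.45438936708653066, 0.2873467217482096, 0.13271334701052062], [0.4607645154606998, 0.2945659814897564, 0.13876054845478358]]
[0.4586 0.3195 0.1005] [-0.9687  0.5788  2.7666] 29.1
```

View pics/comb11.png

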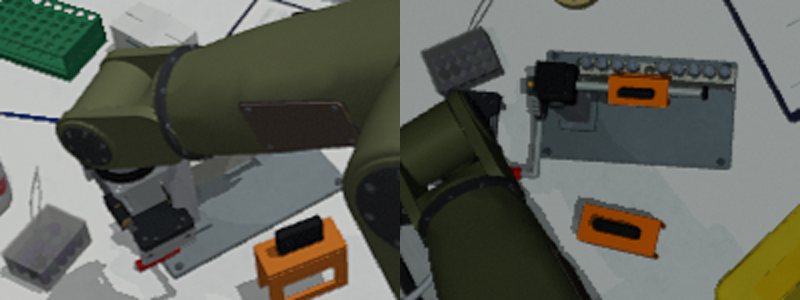

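The mask sits over the bar at about (638,92), between carriage and collar. The lever is down, and a steady 2.8 N sits on the fingers. Handing in.

```bash
python3 -c "
from station import ctrl; print(ctrl.hand_in())"
```

```text
the job is handed in; nothing more can be done
None
```

I hung the small orange mask over the bar and let go of it, then pressed the lever down three clicks. I handed in with the shut fingers still pressing the lever at the third click. The job took about 29 s of the 70 s, and no verdict was reported.

**Mask:** When seated, the web's top was at 0.212 m and the bar's top at 0.206 m, a difference equal to the 6 mm web. The mask was within about 2 mm of the middle of the bar. The last top picture shows it still hanging there after the bar rose.

**Lever:** The force fell away three times after peaks of about 10 to 13 N. The bar's top rose from 0.205 to about 0.220 m, 5 mm for each click. At the end the fingers carried a steady 2.8 N or so, 1 to 2 mm past the point where they met the lever after the third click, well short of a fourth.

**What disagreed:** The fingertips lie about 35 mm short of the stated tool point. Because of that, the first two attempts to grip the mask closed on nothing above its tab, without disturbing it. I corrected for this from the depth picture. The bar and lever heights showed the lever was already one click down at the start.

**Not fully checked:** The scene camera no longer saw the hung mask at the end because the arm hid it, so that last check rests on the top camera alone. I did not measure the other things on the bench again. The caps box and the other orange mask looked unmoved in the last pictures.

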